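Lock a pulley on the welding arbor with a linch pin

ROBOT

A 7-joint arm with a two-finger parallel gripper is mounted at the origin on the work surface. World frame = base frame: x ahead of the robot, y to its left, z up, the work surface at z = 0. Lengths are in m, angles in rad, forces in N, time in s.
With the tool pointing down it reaches from about 0.425 to 0.8 m from the base axis. Payload 8.3 kg.
Tool frame: the origin (TCP) lies midway between the tips of the shut fingers; the grasp point (between the pads) lies 19 mm behind it (ctrl.hold_point_z is the z of the grasp point in the tool frame, in m); z points along the fingers, y is the line along which they close (so a half turn about z gives the same grasp; the last joint's range is limited). The gripper opens to 85 mm and grips with 20 to 120 N. Pads are 22 mm wide; open, the fingers measure 114 mm over their backs; the gripper's body (76 mm by 85 mm) begins 54 mm behind the grasp point. The pads swing forward as they close: fully open they stand 13 mm farther back than shut.
Start: joints at [-1.396, 0.383, 0.016, 1.37, -0.006, 1.388, -0.046], TCP at [0.147, 0.607, 0.231] pointing down, gripper open.
Joint ranges: [-2.95, 2.95], [-0.25, 2.06], [-1.52, 1.56], [0.18, 2.33], [-1.44, 4.58], [0.02, 2.06], [-3.01, 3.01]. Speed limits (rad/s): [2.39, 2.39, 3.01, 3.01, 3.14, 3.14, 3.14].

INTERFACE

Orientations are given as a unit quaternion [x, y, z, w].
In Python, from workcell import monitor, vision, ctrl gives the robot as it stands. The module is installed in compiled form; this text tells all that it offers.
- The arm moves only by the shell command python3 -m pendant 'ROWS' [FORCE]. ROWS is JSON, a list of rows, each an object of numbers: "dx", "dy", "dz": the shift along the world's x, y, z in m; "wx", "wy", "wz": the turn, a rotation vector about the world's x, y, z in degrees; "gripper": the opening, from 0 (shut) to 1 (fully open). In form: [{"dx": .., "dy": .., "dz": .., "wx": .., "wy": .., "wz": .., "gripper": ..}, ...]. A call has 1 to 10 rows; each row shifts and turns the commanded pose from where the row before left it; what a row does not reach is not made up. A row lasts 1/12 s, in which the tool goes at most 41.7 mm and 7.16 degrees, less where a joint would pass 70% of its speed; a pose out of reach is approached as far as the arm can. A call with a gripper value outside its range is refused whole. The fingers move at their own pace and stop on an object; FORCE is the grip in N (left out, the last holds). Time passes only in rows, so rows that do not move let the fingers close. It gives the time, the measured TCP pose, the force, the opening and the grip force at its end, in the units of the state.
- monitor.get_state(): the state, without advancing time (a new reading comes with each control period).
- vision.capture(name): name is "scene" or "top"; returns (picture, depth): 480x640x3 uint8, red, green, blue; 480x640 float32, m along the optical axis (not along the pixel's ray), 0 where there is no reading.
- vision.camera_model(name): a dict with "fov_y" (degrees; the focal length in pixels is half the picture's height over the tangent of half this angle, whatever the lens; pixels are square), "cx", "cy" (the principal point, pixels), "k1" (the pictures are not rectified: a ray, as slopes to the right and down, at radius r is drawn at 1 + k1 r^2 times it, then the intrinsics apply), "pose" (4x4, takes a point from camera to world coordinates). Camera axes: x right, y up, looking along -z (the intrinsics and any distortion apply to the point x, -y, -z); pixel columns grow to the right and rows downward; lengths in m; the calibration is good to about 2 mm. A picture is of the moment at which its call begins. camera_model takes no time and is no camera call.
- ctrl.hand_in(): hands the job in; it is judged then, once.
The state is a dict: "t": time; "q": joint angles; "dq": joint speeds; "tau": joint torques, N m; "eef_pos": TCP position; "orientation": TCP orientation; "wrist_force": force on the tool from outside, world axes, zero at the start; "moment": the same for the moment, N m; "opening": finger opening in m; "grasp_force": force on a finger pad.
Only numpy, scipy, OpenCV 4.12 (cv2) and the standard library are available. Lean on these libraries where they do the work, as an engineer would, in place of code of your own. Each camera call takes 0.05 s, during which the arm holds its last target. There are 200 camera calls.

TASK

Push the pulley fully home on its arbor. Then take the linch pin (the one with the wire ring) from the rack, feel for the cross hole near the arbor's end, push the pin down through it until its head sits on the flat, and flip its sprung ring over the arbor's end so that it snaps shut around the pin. Work gently, with no more than about 25 N on the work holder, and leave everything else where it is.

Things in the scene. Friction and masses are not known exactly. Their poses are not given: they have to be found in the camera images.
- holder: Grey work holder bolted to the table. Origin: on the table under its clamp pillar; +x runs along the arbor to its free end. Bare steel arbor, 28 mm thick, axis level at y 0, z 80, flats milled on top (z 91, 17 wide) and below (z 69) over its last 54 mm. Vertical 11.5 mm hole through the flats, 18 mm from the end. How far the arbor was clamped out differs each time: hole centre at x 104 to 130 mm.
- hole_zone (a point): Point on the holder, fixed to it (not to the arbor): middle of the range in which the hole's mouth may lie, x 117, y 0, z 91 mm in the holder's frame. The hole's true x is up to 13 mm either way along the arbor and is not measured: see it, or feel for it with the pin's tapered tip on the flat.
- pulley (a joint): How far the dark steel pulley stands off its home, m: 0 = home against the shoulder, 0.042 to 0.052 at the start, where its hub covers the hole. It slides on the arbor with about 5 N of drag and stays where it is left. Rim 76 mm across, 22 long; hub 36 mm across, 38 long, on the side of the arbor's free end; when home the hub ends at holder x 95 mm.
- pulley_face (a point): Point on the pulley's rim face towards the arbor's free end, 28 mm above the arbor axis (10 mm above the hub, 10 below the rim's top): a place to push it home along the holder's -x. When home it is at holder x 57 mm.
- linch_pin: Steel linch pin, standing in one of the rack's holes. Origin: on the shank's axis, under the head; z up the pin, x to the side over which the ring flips. Shank 10 mm thick, 56 long; last 8 mm taper to 8. Block head 22 mm high, 16 in y, from x -8 to +11: grip it across x from above, fingers on both sides of the standing ring. The head goes down onto the arbor's flat.
- pin_tip (a point): End of the linch pin's shank, on its axis, 56 mm below the head.
- ring (a joint): Angle of the pin's ring, rad: 0 = open, standing up; 3.22 = shut, hanging flat along the shank's +x side, the arbor's end through it. Over-centre spring: it needs about 2 N at the bow, pushes back open below about 1.5 and snaps shut by itself once past about 1.8. It can shut only with the pin's x towards the arbor's free end (within 25 degrees).
- ring_bow (a point): Middle of the ring's far arc. Ring of 5 mm round wire, 55 mm across, hinged along the pin's y at pin x 7.5, z 10 mm; the bow is 51 mm from that hinge. At 0 it leans 0.08 rad from upright towards the pin's -x. Pinch it from above, fingers closing across x, or push it.
- rack: Black block, 190 by 70 by 62 mm high, fixed; origin under its centre. Three through holes of 11.5 mm along its x at -62, 0 and +62 mm, with the linch pin and two other pins standing in them, heads on top, in any order.
- clevis_pin: Plain steel pin with a flat round head 18 mm across, in the rack; not wanted, leave it. Origin under its head.
- ball_pin: Steel pin with a black ball knob 22 mm across, in the rack; not wanted, leave it. Origin under its collar.
- test_disc: Steel disc 70 mm across, 8 high, lying on the table; leave it. Origin under its centre.
- jar: Small lidded jar, 48 mm across, 55 high, on the table; leave it. Origin under its centre.
- wrench: Steel wrench, 180 mm long along its x, lying on the table; leave it. Origin under its middle.
- brush: Brush with a wooden handle, 170 mm long along its x, lying on the table; leave it. Origin under its middle.
- bush: Brass flanged bush, 38 mm across, 28 high, on the table; leave it. Origin under its centre.
There are look-alikes about, which are no part of the job. What is shaped like the linch_pin but yellow is not meant.

How it is judged:
By the outcome, as a careful person would: the job done as asked, in the order asked, and still so for the second after the job is handed in, with the robot touching nothing.
It also fails if it takes over 72 s, if anything falls off the work surface, if the arm or the gripper's body presses on something with over 40 N, if the wrist force passes 120 N, or if a joint passes its speed limit or range.

## Working session

There is one attempt and no reset: what is moved stays moved. The work goes in short steps, Python scripts to look and compute and a shell command to move; the robot and the scene stay as the last step left them, time stands still between calls to the robot, and variables do not carry over. Pictures are saved under pics/ and viewed, at most 10 in all, crops included, and the job is handed in when it is done.

```bash
mkdir -p pics
cat > h.py <<'E'
import numpy as np, cv2
from workcell import monitor, vision, ctrl
def cap(n):
    p,d=vision.capture(n); m=vision.camera_model(n); np.savez(f'{n}.npz',p=p,d=d); return p,d,m
def K(m):
    f=240/np.tan(np.radians(m['fov_y'])/2); return np.array([[f,0,m['cx']],[0,f,m['cy']],[0,0,1]])
def ray(m,uv):
    uv=np.array(uv,float).reshape(-1,1,2)
    return cv2.undistortPoints(uv,K(m),np.array([m['k1'],0,0,0.])).reshape(-1,2)
def cloud(d,m):
    v,u=np.mgrid[0:480,0:640]; s=ray(m,np.stack([u,v],-1).reshape(-1,2)); z=d.reshape(-1)
    c=np.c_[s[:,0]*z,-s[:,1]*z,-z]; P=np.array(m['pose'])
    w=c@P[:3,:3].T+P[:3,3]; w[z==0]=np.nan; return w.reshape(480,640,3)
def onz(m,uv,z):
    s=ray(m,uv); P=np.array(m['pose']); r=np.c_[s[:,0],-s[:,1],-np.ones(len(s))]@P[:3,:3].T
    return P[:3,3]+r*((z-P[2,3])/r[:,2])[:,None]
def proj(m,X):
    P=np.array(m['pose']); c=(np.atleast_2d(X)-P[:3,3])@P[:3,:3]; c=c*[1,-1,-1]
    return cv2.projectPoints(c.reshape(-1,1,3),np.zeros(3),np.zeros(3),K(m),np.array([m['k1'],0,0,0.]))[0].reshape(-1,2)
E
python3 - <<'E'
from h import *
for n in('scene','top'):
    p,d,m=cap(n); cv2.imwrite(f'pics/{n}0.png',p[...,::-1]); print(n,m['fov_y'],m['k1'],np.round(m['pose'],3).tolist())
s=monitor.get_state(); print(s['t'],s['eef_pos'],s['orientation'],s['opening'],ctrl.hold_point_z)
E
```

```text
scene 47.384397328131385 0.03231300943971347 [[-0.012, -0.851, 0.525, 1.163], [1.0, -0.017, -0.003, -0.069], [0.012, 0.525, 0.851, 1.045], [0.0, 0.0, 0.0, 1.0]]
top 51.319899880895896 0.01831575029532223 [[-0.004, 0.988, -0.154, 0.424], [-1.0, -0.008, -0.027, -0.082], [-0.028, 0.154, 0.988, 1.144], [0.0, 0.0, 0.0, 1.0]]
0.1 [0.14708204 0.60699553 0.23037845] [ 1.18590316e-01  9.92942886e-01 -8.67060497e-04 -9.75276938e-05] 0.08533744309166709 -0.0187
```

View pics/scene0.png

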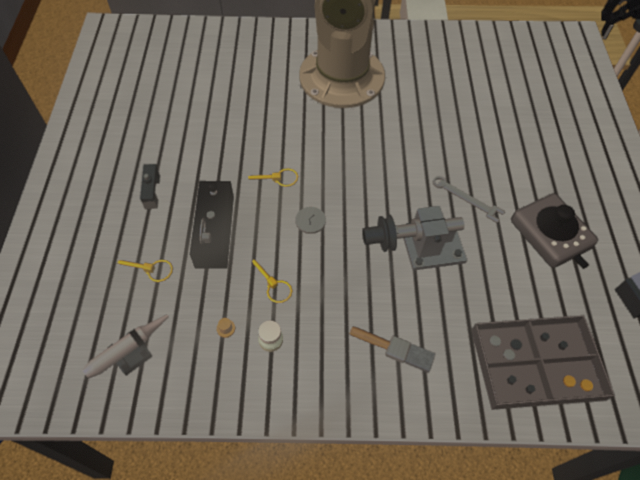

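View pics/top0.png

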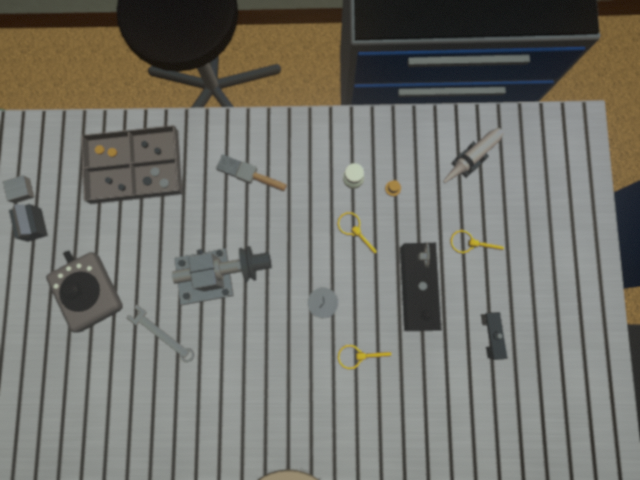

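The scene picture shows the holder at (430,240) with its free end pointing left to (368,235), and the rack at (212,225). The linch pin, with a grey ring, seems to be at (205,232). The three yellow look-alikes lie at (275,178), (148,268) and (272,282), and I exclude them by colour and because they are not in the rack. The other rack pins are at (211,213) and (213,190). Next I'll take one enlarged crop and fit the geometry.

Run:
```python
from h import *
a=np.load('scene.npz')['p'];b=np.load('top.npz')['p']
def c(p,u,v,w,h): return cv2.resize(p[v:v+h,u:u+w],(400,300),interpolation=cv2.INTER_CUBIC)
o=np.vstack([np.hstack([c(a,150,175,128,96),c(a,350,195,120,90)]),np.hstack([c(b,356,238,128,96),c(b,165,230,120,90)])])
cv2.imwrite('pics/crop.png',o[...,::-1])
for n in('scene','top'):
    z=np.load(n+'.npz');m=vision.camera_model(n);W=cloud(z['d'],m)
    pts=W.reshape(-1,3);col=z['p'].reshape(-1,3).astype(int)
    # rack: top faces z~62mm 
    k=(abs(pts[:,2]-.062)<.004)&(pts[:,1]<-.1)&(col.max(1)<70)
    r=cv2.minAreaRect((pts[k,:2]*1000).astype(np.float32)); print(n,'rack',r,k.sum())
    k=(pts[:,2]>.03)&(pts[:,1]>.02)&(pts[:,1]<.35)&(pts[:,0]>.3)&(pts[:,0]<.75)
    print(n,'holder rect',cv2.minAreaRect((pts[k,:2]*1000).astype(np.float32)),k.sum(),np.nanmax(pts[k,2]))
```

```text
scene rack ((588.6986083984375, -327.696533203125), (401.8558349609375, 182.95547485351562), 7.098968505859375) 1965
scene holder rect ((607.03759765625, 214.03433227539062), (359.5830383300781, 173.9008026123047), 52.36564636230469) 2906 0.12135568876938907
top rack ((595.0836181640625, -336.566650390625), (395.8251953125, 182.04624938964844), 4.473672389984131) 2241
top holder rect ((631.0773315429688, 184.070556640625), (308.7362060546875, 218.33274841308594), 26.03955841064453) 2479 0.12137515646367825
```

View pics/crop.png

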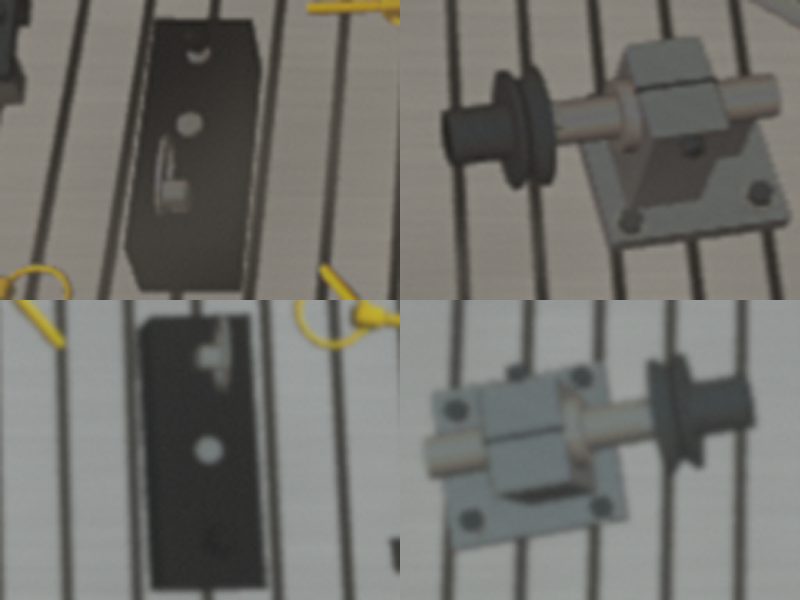

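The crop shows the rack's three pins. The one with the ring, at crop (175,190) / scene (206,236), is the linch pin: grey, with a block head and an upright wire ring. The middle one has a flat round head (clevis pin), and the far one has a dark ball. The pulley stands off home and its hub covers the arbor's end.

Run:
```python
from h import *
for n,(hr,rr) in {'scene':((350,195,470,285),(150,170,260,280)),'top':((165,230,285,320),(380,230,470,340))}.items():
    z=np.load(n+'.npz');m=vision.camera_model(n);W=cloud(z['d'],m);col=z['p'].astype(int).max(2)
    u0,v0,u1,v1=rr;A=W[v0:v1,u0:u1].reshape(-1,3);c=col[v0:v1,u0:u1].ravel()
    k=(abs(A[:,2]-.062)<.005)&(c<90)
    x=A[k];r=cv2.minAreaRect((x[:,:2]*1000).astype(np.float32));print(n,'rack',r,k.sum(),np.median(x[:,2]))
    k=A[:,2]>.069;x=A[k];o=np.lexsort((x[:,1],np.round(x[:,2],2)))
    print((x[o]*1000).round().astype(int).tolist())
    u0,v0,u1,v1=hr;A=W[v0:v1,u0:u1].reshape(-1,3)
    k=(A[:,2]>.105);x=A[k];print('pillar/pulley top',cv2.minAreaRect((x[:,:2]*1000).astype(np.float32)),k.sum())
    # per-y slices
    for y in np.arange(.0,.3,.01):
        s=A[(A[:,2]>.04)&(abs(A[:,1]-y)<.005)]
        if len(s)>3: print(int(y*1000),len(s),(s.min(0)*1000).round()[[0,2]],(s.max(0)*1000).round()[[0,2]],'top x',(1000*np.median(s[s[:,2]>s[:,2].max()-.004][:,0])).round())
    print('plate',cv2.minAreaRect((A[(A[:,2]>.006)&(A[:,2]<.03)][:,:2]*1000).astype(np.float32)))
```

```text
scene rack ((507.48260498046875, -290.3302917480469), (193.15357971191406, 71.06107330322266), 1.045639991760254) 2098 0.06200182519040337
[[506, -297, 70], [503, -295, 69], [577, -295, 72], [579, -294, 71], [509, -294, 71], [502, -293, 72], [506, -293, 70], [508, -292, 69], [576, -292, 74], [451, -292, 71], [514, -291, 71], [576, -291, 71], [509, -290, 71], [576, -289, 70], [501, -289, 71], [503, -289, 70], [506, -288, 71], [451, -288, 72], [513, -287, 70], [501, -287, 71], [576, -287, 71], [578, -286, 69], [576, -286, 73], [576, -284, 73], [577, -284, 72], [504, -284, 71], [573, -283, 70], [574, -282, 75], [579, -281, 75], [567, -281, 72], [569, -281, 71], [444, -302, 83], [450, -301, 84], [567, -298, 82], [552, -298, 82], [566, -298, 84], [557, -298, 78], [555, -298, 80], [554, -298, 82], [577, -297, 79], [452, -297, 80], [580, -297, 80], [582, -297, 79], [561, -297, 82], [575, -297, 84], [451, -297, 83], [577, -297, 84], [575, -296, 77], [566, -296, 84], [555, -296, 80], [578, -296, 77], [568, -296, 84], [555, -295, 83], [572, -295, 83], [553, -295, 84], [576, -295, 82], [559, -2
[... 10627 characters left out ...]
3.  78.] [561.  98.] top x 547.0
120 62 [531.  81.] [559.  99.] top x 546.0
130 65 [520.  81.] [557.  98.] top x 545.0
140 157 [506.  42.] [565. 108.] top x 539.0
150 194 [505.  41.] [574. 113.] top x 522.0
160 175 [503.  41.] [574. 114.] top x 536.0
170 176 [501.  42.] [574. 114.] top x 541.0
180 201 [499.  47.] [583. 114.] top x 534.0
190 171 [498.  53.] [580. 114.] top x 534.0
200 83 [512.  85.] [567. 112.] top x 548.0
210 63 [517.  78.] [545.  98.] top x 532.0
220 61 [515.  80.] [542. 101.] top x 532.0
230 60 [513.  78.] [540.  96.] top x 527.0
240 44 [512.  81.] [538.  98.] top x 526.0
plate ((539.0003662109375, 145.00588989257812), (273.083984375, 204.5653839111328), 89.72919464111328)
```

```bash
cat >> h.py <<'E'
def mar(x): 
    c,s,a=cv2.minAreaRect((x[:,:2]*1000).astype(np.float32)); return np.round(c,1),np.round(s,1),round(a,1),len(x)
E
python3 - <<'E'
from h import *
q=np.radians(-80.4); ex=np.array([np.cos(q),np.sin(q)]); ey=np.array([-ex[1],ex[0]])
for n,hr in {'scene':(350,195,475,285),'top':(165,230,285,320)}.items():
    z=np.load(n+'.npz');m=vision.camera_model(n);W=cloud(z['d'],m);u0,v0,u1,v1=hr;A=W[v0:v1,u0:u1].reshape(-1,3)
    k=(A[:,2]>.107)&(A[:,1]>.13)&(A[:,1]<.22); print(n,'pillar',mar(A[k]))
    k=(A[:,2]>.006)&(A[:,2]<.02)&(A[:,1]>.09);print('plate',mar(A[k]),A[k].min(0),A[k].max(0))
    # arbor axis from top ridge midpoints
    k=(A[:,2]>.085)&(A[:,2]<.1)&(A[:,1]>.105)&(A[:,1]<.135)|(A[:,2]>.085)&(A[:,2]<.1)&(A[:,1]>.21)&(A[:,1]<.24); x=A[k]
    p=np.polyfit(x[:,1],x[:,0],1); print('axis x=',p, 'at .05',np.polyval(p,.05))
    s=(A[:,:2]-[.548,.12])@ex*1000; w=A[:,2]
    for nm,k in {'rim':(w>.106)&(s>10)&(s<70),'hub':(w>.08)&(w<.104)&(s>40)&(s<130),'pillar':(w>.107)&(s<0)&(s>-100)}.items():
        print(nm,np.percentile(s[k],[1,5,50,95,99]).round(1),k.sum())
# ring yaw
for n,rr in {'scene':(150,170,260,280),'top':(380,230,470,340)}.items():
    z=np.load(n+'.npz');W=cloud(z['d'],vision.camera_model(n));u0,v0,u1,v1=rr;A=W[v0:v1,u0:u1].reshape(-1,3)
    x=A[(A[:,2]>.088)&(A[:,0]>.535)]; f=np.linalg.lstsq(np.c_[x[:,0]-.568,x[:,2]-.1,np.ones(len(x))],x[:,1],rcond=None)[0]; print('ring slope',f[:2],f[2], x[:,0].min(),x[:,0].max())
E
```

```text
scene pillar (array([545.6, 176.1]), array([78.9, 49.9]), 10.9, 530)
plate (array([539.8, 220.1]), array([148.2, 305.4]), 46.6, 1009) [0.39997358 0.09030465 0.00601235] [0.62975999 0.30536236 0.01999799]
axis x= [-0.17553559  0.57445714] at .05 0.5656803561907751
rim [26.2 26.9 35.8 47.8 48.3] 238
hub [41.7 46.1 62.7 85.7 86.3] 411
pillar [-79.6 -77.1 -55.4 -33.9 -31.3] 530
top pillar (array([541.8, 171.9]), array([78.8, 58.8]), 9.3, 652)
plate (array([534.2, 191.2]), array([192.8, 184.4]), 3.1, 957) [0.43721849 0.09515974 0.00603492] [0.63023498 0.28173012 0.01999327]
axis x= [-0.17040185  0.56539637] at .05 0.55687627310798
rim [27.9 28.8 38.1 49.6 49.9] 246
hub [41.6 47.2 65.7 86.9 88.2] 365
pillar [-79.9 -77.4 -54.1 -32.  -29.7] 652
ring slope [-0.02397724  0.07391309] -0.29398538666199475 0.544144841119346 0.5970208118774131
ring slope [-0.01139586  0.00998633] -0.2956489173691529 0.5397089613138824 0.5909619928410917
```

The fits are consistent: the pulley stands off about 47 mm (within 42–52), the pillar is at about (0.5437,0.174), holder yaw is about -80.2°, and pin +x is at about -91°. I'll go above the hub with the gripper shut.

```bash
R='{"dx":0.0207,"dy":-0.0282,"wz":1.2,"gripper":0}'; python3 -m pendant '[{"dx":0.0207,"dy":-0.0282,"wz":1.2,"gripper":0},{"dx":0.0207,"dy":-0.0282,"wz":1.2,"gripper":0},{"dx":0.0207,"dy":-0.0282,"wz":1.2,"gripper":0},{"dx":0.0207,"dy":-0.0282,"wz":1.2,"gripper":0},{"dx":0.0207,"dy":-0.0282,"wz":1.2,"gripper":0},{"dx":0.0207,"dy":-0.0282,"wz":1.2,"gripper":0},{"dx":0.0207,"dy":-0.0282,"wz":1.2,"gripper":0},{"dx":0.0207,"dy":-0.0282,"wz":1.2,"gripper":0},{"dx":0.0207,"dy":-0.0282,"wz":1.2,"gripper":0},{"dx":0.0207,"dy":-0.0282,"wz":1.2,"gripper":0}]' 30
python3 -m pendant '[{"dx":0.0207,"dy":-0.0282,"wz":1.2,"gripper":0},{"dx":0.0207,"dy":-0.0282,"wz":1.2,"gripper":0},{"dx":0.0207,"dy":-0.0282,"wz":1.2,"gripper":0},{"dx":0.0207,"dy":-0.0282,"wz":1.2,"gripper":0},{"dx":0.0207,"dy":-0.0282,"wz":1.2,"gripper":0},{"dx":0.0207,"dy":-0.0282,"wz":1.2,"gripper":0},{"dx":0.0207,"dy":-0.0282,"wz":1.2,"gripper":0},{"dx":0.0207,"dy":-0.0282,"wz":1.2,"gripper":0},{"dx":0.0207,"dy":-0.0282,"wz":1.2,"gripper":0},{"dx":0.0207,"dy":-0.0282,"wz":1.2,"gripper":0}]' 30
```

```text
invalid input
invalid input
```

```bash
python3 -m pendant '[{"dx":0.0207,"dy":-0.0282,"dz":0,"wx":0,"wy":0,"wz":1.2,"gripper":0}]' 30;  python3 -m pendant '[{"dx":0.0207,"dy":-0.0282,"wz":1.2,"gripper":0}]'
```

```text
t: 0.18
eef_pos: [0.1616, 0.5822, 0.2293]
orientation: [0.104, 0.995, -0.001, -0.002]
wrist_force: [-1.5, -0.8, -0.1]
opening: 0.0755
grasp_force: 0.0invalid input
```

```bash
python3 -m pendant '[{"dx":0.0207,"dy":-0.0282,"dz":0,"wx":0,"wy":0,"wz":1.2,"gripper":0},{"dx":0.0207,"dy":-0.0282,"dz":0,"wx":0,"wy":0,"wz":1.2,"gripper":0},{"dx":0.0207,"dy":-0.0282,"dz":0,"wx":0,"wy":0,"wz":1.2,"gripper":0},{"dx":0.0207,"dy":-0.0282,"dz":0,"wx":0,"wy":0,"wz":1.2,"gripper":0},{"dx":0.0207,"dy":-0.0282,"dz":0,"wx":0,"wy":0,"wz":1.2,"gripper":0},{"dx":0.0207,"dy":-0.0282,"dz":0,"wx":0,"wy":0,"wz":1.2,"gripper":0},{"dx":0.0207,"dy":-0.0282,"dz":0,"wx":0,"wy":0,"wz":1.2,"gripper":0},{"dx":0.0207,"dy":-0.0282,"dz":0,"wx":0,"wy":0,"wz":1.2,"gripper":0},{"dx":0.0207,"dy":-0.0282,"dz":0,"wx":0,"wy":0,"wz":1.2,"gripper":0},{"dx":0.0207,"dy":-0.0282,"dz":0,"wx":0,"wy":0,"wz":1.2,"gripper":0}]' 30
python3 -m pendant '[{"dx":0.0207,"dy":-0.0282,"dz":0,"wx":0,"wy":0,"wz":1.2,"gripper":0},{"dx":0.0207,"dy":-0.0282,"dz":0,"wx":0,"wy":0,"wz":1.2,"gripper":0},{"dx":0.0207,"dy":-0.0282,"dz":0,"wx":0,"wy":0,"wz":1.2,"gripper":0},{"dx":0.0207,"dy":-0.0282,"dz":0,"wx":0,"wy":0,"wz":1.2,"gripper":0},{"dx":0.0207,"dy":-0.0282,"dz":0,"wx":0,"wy":0,"wz":1.2,"gripper":0},{"dx":0.0207,"dy":-0.0282,"dz":0,"wx":0,"wy":0,"wz":1.2,"gripper":0},{"dx":0.0207,"dy":-0.0282,"dz":0,"wx":0,"wy":0,"wz":1.2,"gripper":0},{"dx":0.0207,"dy":-0.0282,"dz":0,"wx":0,"wy":0,"wz":1.2,"gripper":0},{"dx":0.0207,"dy":-0.0282,"dz":0,"wx":0,"wy":0,"wz":1.2,"gripper":0},{"dx":0,"dy":0,"dz":0,"wx":0,"wy":0,"wz":0,"gripper":0}]' 30
```

```text
t: 1.02
eef_pos: [0.3754, 0.2955, 0.2311]
orientation: [0.003, 1.0, -0.0, -0.0]
wrist_force: [0.4, 0.6, -0.6]
opening: 0.0004
grasp_force: 0.0
t: 1.85
eef_pos: [0.5634, 0.0355, 0.2309]
orientation: [-0.087, 0.996, -0.002, 0.0]
wrist_force: [-1.5, -0.5, -0.2]
opening: 0.0
grasp_force: 0.0
```

```bash
python3 -m pendant '[{"dx":-0.001,"dy":0.004,"dz":-0.035,"wx":0,"wy":0,"wz":0,"gripper":0},{"dx":0,"dy":0,"dz":-0.035,"wx":0,"wy":0,"wz":0,"gripper":0},{"dx":0,"dy":0,"dz":-0.03,"wx":0,"wy":0,"wz":0,"gripper":0},{"dx":0,"dy":0,"dz":-0.017,"wx":0,"wy":0,"wz":0,"gripper":0},{"dx":0,"dy":0,"dz":-0.008,"wx":0,"wy":0,"wz":0,"gripper":0},{"dx":0,"dy":0,"dz":0,"wx":0,"wy":0,"wz":0,"gripper":0}]' 30
python3 -m pendant '[{"dx":-0.001,"dy":0.006,"dz":0,"wx":0,"wy":0,"wz":0,"gripper":0},{"dx":-0.001,"dy":0.006,"dz":0,"wx":0,"wy":0,"wz":0,"gripper":0},{"dx":-0.001,"dy":0.006,"dz":0,"wx":0,"wy":0,"wz":0,"gripper":0},{"dx":-0.001,"dy":0.006,"dz":0,"wx":0,"wy":0,"wz":0,"gripper":0}]' 30
```

```text
t: 2.35
eef_pos: [0.5587, 0.0473, 0.1042]
orientation: [-0.09, 0.996, -0.0, -0.002]
wrist_force: [-0.5, 0.5, 0.2]
opening: -0.0002
grasp_force: 0.0
t: 2.68
eef_pos: [0.5573, 0.0707, 0.1079]
orientation: [-0.09, 0.996, -0.001, 0.001]
wrist_force: [1.1, -5.5, 0.5]
opening: 0.0001
grasp_force: 2.9
```

```bash
python3 -m pendant '[{"dx":-0.001,"dy":0.006,"dz":0,"wx":0,"wy":0,"wz":0,"gripper":0},{"dx":-0.001,"dy":0.006,"dz":0,"wx":0,"wy":0,"wz":0,"gripper":0},{"dx":-0.001,"dy":0.006,"dz":0,"wx":0,"wy":0,"wz":0,"gripper":0},{"dx":-0.0005,"dy":0.003,"dz":0,"wx":0,"wy":0,"wz":0,"gripper":0}]' 30
python3 -m pendant '[{"dx":-0.0003,"dy":0.002,"dz":0,"wx":0,"wy":0,"wz":0,"gripper":0},{"dx":-0.0003,"dy":0.002,"dz":0,"wx":0,"wy":0,"wz":0,"gripper":0}]' 30
python3 -m pendant '[{"dx":-0.0003,"dy":0.002,"dz":0,"wx":0,"wy":0,"wz":0,"gripper":0},{"dx":-0.0003,"dy":0.002,"dz":0,"wx":0,"wy":0,"wz":0,"gripper":0}]' 30
```

```text
t: 3.02
eef_pos: [0.5535, 0.0925, 0.1078]
orientation: [-0.09, 0.996, -0.0, 0.001]
wrist_force: [-0.1, -4.1, 2.3]
opening: -0.0001
grasp_force: 2.9
t: 3.18
eef_pos: [0.5529, 0.0961, 0.1076]
orientation: [-0.09, 0.996, -0.0, 0.001]
wrist_force: [-1.2, -4.5, 4.9]
opening: 0.0002
grasp_force: 3.3
t: 3.35
eef_pos: [0.5523, 0.0999, 0.1076]
orientation: [-0.09, 0.996, -0.0, 0.001]
wrist_force: [0.1, -4.9, 4.7]
opening: -0.0002
grasp_force: 3.4
```

```bash
python3 -m pendant '[{"dx":-0.0003,"dy":0.002,"dz":0,"wx":0,"wy":0,"wz":0,"gripper":0}]' 30;python3 -m pendant '[{"dx":-0.0003,"dy":0.002,"dz":0,"wx":0,"wy":0,"wz":0,"gripper":0}]' 30;python3 -m pendant '[{"dx":-0.0002,"dy":0.0015,"dz":0,"wx":0,"wy":0,"wz":0,"gripper":0}]' 30
```

```text
t: 3.43
eef_pos: [0.5519, 0.1018, 0.1076]
orientation: [-0.09, 0.996, -0.0, 0.001]
wrist_force: [0.5, -6.4, 5.7]
opening: 0.0
grasp_force: 3.4
t: 3.52
eef_pos: [0.5516, 0.1038, 0.1076]
orientation: [-0.09, 0.996, -0.0, 0.001]
wrist_force: [-1.7, -5.9, 5.2]
opening: 0.0
grasp_force: 3.4
t: 3.6
eef_pos: [0.5513, 0.1055, 0.1076]
orientation: [-0.09, 0.996, -0.0, 0.001]
wrist_force: [-1.0, -6.0, 5.4]
opening: -0.0001
grasp_force: 3.4
```

```bash
for i in 1; do python3 -m pendant '[{"dx":-0.0002,"dy":0.0015,"dz":0,"wx":0,"wy":0,"wz":0,"gripper":0}]' 30; done;python3 -m pendant '[{"dx":-0.0002,"dy":0.001,"dz":0,"wx":0,"wy":0,"wz":0,"gripper":0}]' 30;python3 -m pendant '[{"dx":-0.0002,"dy":0.001,"dz":0,"wx":0,"wy":0,"wz":0,"gripper":0}]' 30
```

```text
t: 3.68
eef_pos: [0.5511, 0.1067, 0.1076]
orientation: [-0.09, 0.996, -0.0, 0.001]
wrist_force: [-1.0, -9.4, 6.3]
opening: -0.0005
grasp_force: 6.0
t: 3.77
eef_pos: [0.5511, 0.1067, 0.1076]
orientation: [-0.09, 0.996, -0.001, 0.001]
wrist_force: [-1.1, -11.1, 5.7]
opening: 0.0003
grasp_force: 5.7
t: 3.85
eef_pos: [0.551, 0.1068, 0.1076]
orientation: [-0.089, 0.996, -0.001, 0.001]
wrist_force: [0.3, -11.6, 5.5]
opening: -0.0001
grasp_force: 6.8
```

Home: the motion stopped and the force is rising. One last small push, then I back off and travel towards the rack, opening the gripper.

```bash
python3 -m pendant '[{"dx":-0.0002,"dy":0.001,"dz":0,"wx":0,"wy":0,"wz":0,"gripper":0}]' 30
python3 -m pendant '[{"dx":0.002,"dy":-0.012,"dz":0,"wx":0,"wy":0,"wz":0,"gripper":0},{"dx":0.002,"dy":-0.015,"dz":0.02,"wx":0,"wy":0,"wz":0,"gripper":0},{"dx":0,"dy":-0.025,"dz":0.03,"wx":0,"wy":0,"wz":-1,"gripper":0},{"dx":0,"dy":-0.03,"dz":0.025,"wx":0,"wy":0,"wz":-1,"gripper":0},{"dx":0.002,"dy":-0.033,"dz":0.02,"wx":0,"wy":0,"wz":-1,"gripper":0.4},{"dx":0.002,"dy":-0.035,"dz":0,"wx":0,"wy":0,"wz":-1,"gripper":0.6},{"dx":0.002,"dy":-0.035,"dz":0,"wx":0,"wy":0,"wz":-1,"gripper":0.6},{"dx":0.002,"dy":-0.035,"dz":0,"wx":0,"wy":0,"wz":-1,"gripper":0.6},{"dx":0.002,"dy":-0.035,"dz":0,"wx":0,"wy":0,"wz":-1,"gripper":0.6}]' 30
python3 -m pendant '[{"dx":0.002,"dy":-0.035,"dz":0,"wx":0,"wy":0,"wz":-1,"gripper":0.6},{"dx":0.002,"dy":-0.03,"dz":0,"wx":0,"wy":0,"wz":-1,"gripper":0.6},{"dx":0.002,"dy":-0.03,"dz":0,"wx":0,"wy":0,"wz":-1,"gripper":0.6},{"dx":0.002,"dy":-0.025,"dz":0,"wx":0,"wy":0,"wz":-1,"gripper":0.6},{"dx":0,"dy":0,"dz":0,"wx":0,"wy":0,"wz":0,"gripper":0.6}]' 30
python3 - <<'E'
from h import *
q=np.radians(-80.2); ex=np.array([np.cos(q),np.sin(q)])
pa,da,ma=cap('scene');pb,db,mb=cap('top')
def c(p,u,v,w,h,W,H): return cv2.resize(p[v:v+h,u:u+w],(W,H),interpolation=cv2.INTER_CUBIC)
cv2.imwrite('pics/hole.png',np.hstack([c(pa,355,205,50,60,400,480),c(pb,230,235,50,60,400,480)])[...,::-1])
for n,d,m,hr in (('scene',da,ma,(340,195,475,285)),('top',db,mb,(165,230,290,320))):
    W=cloud(d,m);u0,v0,u1,v1=hr;A=W[v0:v1,u0:u1].reshape(-1,3);s=(A[:,:2]-[.548,.12])@ex*1000;w=A[:,2]
    for nm,k in {'rim':(w>.106)&(s>-25)&(s<40),'hub':(w>.08)&(w<.104)&(s>-10)&(s<45),'arbor':(w>.084)&(w<.1)&(s>50)&(s<130)}.items():
        if k.any(): print(n,nm,np.percentile(s[k],[1,5,50,95,99]).round(1),k.sum(),np.median(A[k],0).round(4))
    print('end z near hole zone', proj(m,[[*( [.548,.12]+ex*x/1000),.091] for x in (39,49,62,75,93)]).round(1).tolist())
E
```

```text
t: 3.93
eef_pos: [0.551, 0.1069, 0.1076]
orientation: [-0.089, 0.996, -0.002, 0.001]
wrist_force: [0.6, -13.6, 5.1]
opening: -0.0002
grasp_force: 7.9
t: 4.68
eef_pos: [0.5643, -0.1452, 0.2021]
orientation: [-0.03, 1.0, 0.001, 0.001]
wrist_force: [0.8, 0.2, 0.6]
opening: 0.0514
grasp_force: 0.0
t: 5.1
eef_pos: [0.5705, -0.2705, 0.2017]
orientation: [0.009, 1.0, -0.001, 0.0]
wrist_force: [-1.9, -0.6, -0.5]
opening: 0.0513
grasp_force: 0.0
scene rim [-21.3 -20.3 -11.4   0.6   1.2] 232 [0.5518 0.1314 0.1124]
scene hub [-8.8 -2.5 15.5 41.2 44.5] 450 [0.5618 0.106  0.094 ]
scene arbor [50.2 52.3 60.7 69.2 69.7] 101 [0.5651 0.0608 0.0907]
end z near hole zone [[385.8, 229.9], [381.1, 230.5], [375.0, 231.3], [368.8, 232.1], [360.2, 233.2]]
top rim [-19.4 -18.5  -9.2   2.3   2.8] 251 [0.5432 0.1286 0.1132]
top hub [-8.9 -2.3 17.8 41.5 44.5] 409 [0.547  0.1017 0.0951]
top arbor [50.7 51.4 62.4 71.  71.6] 110 [0.5554 0.0581 0.0902]
end z near hole zone [[247.0, 262.5], [251.6, 261.7], [257.6, 260.6], [263.6, 259.5], [271.9, 258.0]]
```

View pics/hole.png

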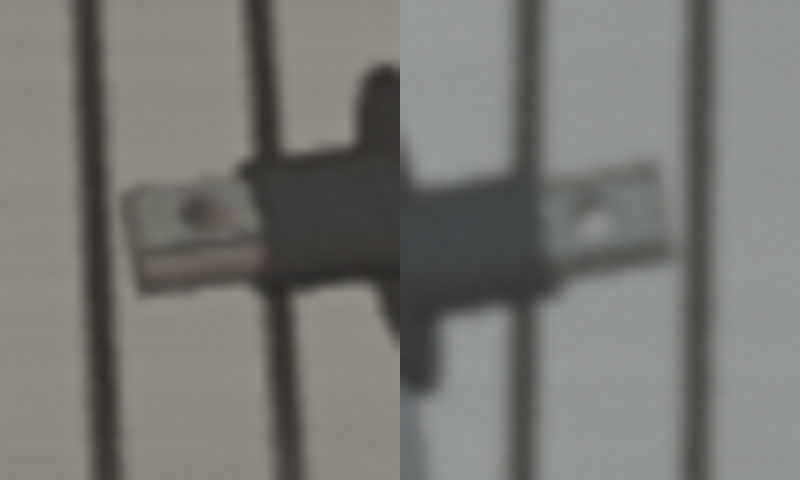

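The hole is visible at scene (380.5,231.5) and top (254,261.5), and the rim face is at home in both views (s = 2 mm). Now I work out the hole position and descend on the linch pin.

```bash
python3 - <<'E'
from h import *
q=np.radians(-80.2); ex=np.array([np.cos(q),np.sin(q)])
for n,r in (('scene',(376,227,386,236)),('top',(249,257,259,267))):
    p=np.load(n+'.npz')['p'];m=vision.camera_model(n);u0,v0,u1,v1=r;g=p[v0:v1,u0:u1].astype(float).mean(2)
    print(n,g.round().astype(int).tolist())
for n,uv in (('scene',(380.2,231.1)),('top',(253.6,261.3))):
    x=onz(vision.camera_model(n),uv,.091)[0];print(n,x.round(4),'s',(x[:2]-[.548,.12])@ex)
E
python3 -m pendant '[{"dx":-0.001,"dy":-0.011,"dz":-0.03,"wx":0,"wy":0,"wz":0,"gripper":0.6},{"dx":-0.0015,"dy":-0.0105,"dz":-0.03,"wx":0,"wy":0,"wz":0,"gripper":0.6},{"dx":0,"dy":0,"dz":-0.03,"wx":0,"wy":0,"wz":0,"gripper":0.6},{"dx":0,"dy":0,"dz":-0.025,"wx":0,"wy":0,"wz":0,"gripper":0.6},{"dx":0,"dy":0,"dz":-0.015,"wx":0,"wy":0,"wz":0,"gripper":0.6},{"dx":0,"dy":0,"dz":0,"wx":0,"wy":0,"wz":0,"gripper":0.6},{"dx":0,"dy":0,"dz":0,"wx":0,"wy":0,"wz":0,"gripper":0.6}]' 50
```

```text
scene [[132, 132, 128, 120, 113, 113, 114, 110, 95, 77], [114, 108, 106, 105, 104, 105, 107, 108, 106, 99], [109, 104, 95, 88, 90, 98, 106, 109, 109, 106], [108, 97, 81, 71, 76, 87, 97, 105, 109, 106], [106, 90, 72, 66, 74, 83, 91, 100, 108, 110], [107, 95, 75, 71, 77, 85, 90, 99, 105, 110], [111, 106, 93, 84, 85, 90, 95, 100, 97, 101], [108, 106, 100, 94, 92, 93, 97, 97, 90, 83], [92, 85, 82, 81, 81, 79, 81, 83, 83, 85]]
top [[114, 114, 113, 111, 109, 108, 107, 107, 106, 105], [104, 105, 103, 101, 98, 101, 107, 112, 113, 115], [106, 108, 105, 99, 94, 96, 105, 112, 117, 120], [113, 110, 104, 95, 92, 99, 106, 111, 116, 118], [115, 112, 104, 100, 107, 118, 121, 118, 116, 118], [113, 113, 109, 113, 125, 137, 134, 125, 118, 117], [112, 114, 115, 124, 136, 140, 134, 126, 119, 118], [111, 116, 118, 124, 130, 133, 127, 120, 116, 113], [111, 115, 116, 116, 116, 114, 110, 107, 105, 102], [102, 106, 104, 102, 98, 97, 93, 91, 88, 87]]
scene [0.5579 0.0698 0.091 ] s 0.051193867948230776
top [0.5571 0.0675 0.091 ] s 0.053302739381791274
t: 5.78
eef_pos: [0.5699, -0.2839, 0.0711]
orientation: [0.004, 1.0, 0.001, -0.0]
wrist_force: [0.6, -0.3, -0.1]
opening: 0.0514
grasp_force: 0.0
```

```bash
python3 -m pendant '[{"dx":-0.002,"dy":-0.008,"dz":0,"wx":0,"wy":0,"wz":0,"gripper":0.6},{"dx":0,"dy":0,"dz":0,"wx":0,"wy":0,"wz":0,"gripper":0.6},{"dx":0,"dy":0,"dz":0,"wx":0,"wy":0,"wz":0,"gripper":0.6}]' 50
python3 -m pendant '[{"dx":0,"dy":0,"dz":0,"wx":0,"wy":0,"wz":0,"gripper":0.6}]' 50
```

```text
t: 6.03
eef_pos: [0.5679, -0.2954, 0.0731]
orientation: [0.006, 1.0, -0.001, 0.001]
wrist_force: [0.2, -0.4, 0.5]
opening: 0.0514
grasp_force: 0.0
t: 6.12
eef_pos: [0.5679, -0.2946, 0.0725]
orientation: [0.006, 1.0, -0.0, 0.001]
wrist_force: [-0.1, 0.2, 0.0]
opening: 0.051
grasp_force: 0.0
```

```bash
python3 -m pendant '[{"dx":0,"dy":0.0025,"dz":-0.001,"wx":0,"wy":0,"wz":0,"gripper":0.35},{"dx":0,"dy":0,"dz":0,"wx":0,"wy":0,"wz":0,"gripper":0.27},{"dx":0,"dy":0,"dz":0,"wx":0,"wy":0,"wz":0,"gripper":0.27},{"dx":0,"dy":0,"dz":0,"wx":0,"wy":0,"wz":0,"gripper":0.27}]' 25
python3 -m pendant '[{"dx":0,"dy":0,"dz":0,"wx":0,"wy":0,"wz":0,"gripper":0.1},{"dx":0,"dy":0,"dz":0,"wx":0,"wy":0,"wz":0,"gripper":0.1},{"dx":0,"dy":0,"dz":0,"wx":0,"wy":0,"wz":0,"gripper":0.1}]' 25
```

```text
t: 6.45
eef_pos: [0.5674, -0.2914, 0.0703]
orientation: [0.005, 1.0, 0.0, -0.0]
wrist_force: [-1.1, -0.2, 0.3]
opening: 0.0228
grasp_force: 0.0
t: 6.7
eef_pos: [0.5675, -0.2917, 0.0704]
orientation: [0.005, 1.0, -0.0, 0.0]
wrist_force: [-0.5, 0.0, 0.9]
opening: 0.0185
grasp_force: 26.1
```

```bash
python3 -m pendant '[{"dx":0,"dy":0,"dz":0,"wx":0,"wy":0,"wz":0,"gripper":0.1},{"dx":0,"dy":0,"dz":0.01,"wx":0,"wy":0,"wz":0,"gripper":0.1},{"dx":0,"dy":0,"dz":0.02,"wx":0,"wy":0,"wz":0,"gripper":0.1},{"dx":0,"dy":0,"dz":0.025,"wx":0,"wy":0,"wz":0,"gripper":0.1},{"dx":0,"dy":0,"dz":0.025,"wx":0,"wy":0,"wz":0,"gripper":0.1},{"dx":0,"dy":0,"dz":0.025,"wx":0,"wy":0,"wz":0,"gripper":0.1},{"dx":0,"dy":0,"dz":0.02,"wx":0,"wy":0,"wz":0,"gripper":0.1},{"dx":0,"dy":0.01,"dz":0,"wx":0,"wy":0,"wz":0,"gripper":0.1},{"dx":-0.001,"dy":0.02,"dz":0,"wx":0,"wy":0,"wz":1,"gripper":0.1},{"dx":-0.001,"dy":0.03,"dz":0,"wx":0,"wy":0,"wz":1,"gripper":0.1}]' 50
python3 -m pendant '[{"dx":-0.001,"dy":0.03,"dz":0,"wx":0,"wy":0,"wz":1,"gripper":0.1},{"dx":-0.001,"dy":0.03,"dz":0,"wx":0,"wy":0,"wz":1,"gripper":0.1},{"dx":-0.001,"dy":0.03,"dz":0,"wx":0,"wy":0,"wz":1,"gripper":0.1},{"dx":-0.001,"dy":0.03,"dz":0,"wx":0,"wy":0,"wz":1,"gripper":0.1},{"dx":-0.001,"dy":0.03,"dz":0,"wx":0,"wy":0,"wz":1,"gripper":0.1},{"dx":-0.001,"dy":0.03,"dz":0,"wx":0,"wy":0,"wz":1,"gripper":0.1},{"dx":-0.001,"dy":0.03,"dz":0,"wx":0,"wy":0,"wz":1,"gripper":0.1},{"dx":-0.001,"dy":0.025,"dz":0,"wx":0,"wy":0,"wz":1,"gripper":0.1},{"dx":-0.001,"dy":0.02,"dz":0,"wx":0,"wy":0,"wz":0.4,"gripper":0.1},{"dx":0,"dy":0.01,"dz":0,"wx":0,"wy":0,"wz":0,"gripper":0.1}]' 50
python3 -m pendant '[{"dx":0,"dy":0,"dz":0,"wx":0,"wy":0,"wz":0,"gripper":0.1},{"dx":0,"dy":0,"dz":0,"wx":0,"wy":0,"wz":0,"gripper":0.1}]' 50
```

```text
t: 7.53
eef_pos: [0.5641, -0.2337, 0.1955]
orientation: [-0.01, 1.0, -0.001, -0.0]
wrist_force: [0.7, 1.2, -0.5]
opening: 0.0174
grasp_force: 50.6
t: 8.37
eef_pos: [0.5555, 0.0374, 0.1949]
orientation: [-0.088, 0.996, 0.001, -0.001]
wrist_force: [0.6, 1.3, -1.5]
opening: 0.0174
grasp_force: 50.6
t: 8.53
eef_pos: [0.5561, 0.0328, 0.1951]
orientation: [-0.085, 0.996, -0.0, -0.0]
wrist_force: [0.6, -0.1, -1.6]
opening: 0.0176
grasp_force: 50.6
```

```bash
python3 -m pendant '[{"dx":0,"dy":0.015,"dz":0,"wx":0,"wy":0,"wz":0,"gripper":0.1},{"dx":0.001,"dy":0.014,"dz":-0.01,"wx":0,"wy":0,"wz":0,"gripper":0.1},{"dx":0,"dy":0.005,"dz":-0.015,"wx":0,"wy":0,"wz":0,"gripper":0.1},{"dx":0,"dy":0,"dz":0,"wx":0,"wy":0,"wz":0,"gripper":0.1},{"dx":0,"dy":0,"dz":0,"wx":0,"wy":0,"wz":0,"gripper":0.1}]' 50
python3 - <<'E'
from h import *
s=monitor.get_state();print(s['eef_pos'],s['wrist_force'])
pa,da,ma=cap('scene');pb,db,mb=cap('top')
def c(p,u,v,w,h,W,H): return cv2.resize(p[v:v+h,u:u+w],(W,H),interpolation=cv2.INTER_CUBIC)
cv2.imwrite('pics/above.png',np.hstack([c(pa,350,190,50,60,400,480),c(pb,230,225,50,60,400,480)])[...,::-1])
t=s['eef_pos'];q=np.radians(-80.2); ex=np.array([np.cos(q),np.sin(q)]);ey=np.array([-ex[1],ex[0]])
o=t[:2]-1.5e-3*ex+.9e-3*ey
for n,m in (('scene',ma),('top',mb)): print(n,proj(m,[[*o,t[2]-.0644],[*o,t[2]-.0084]]).round(1).tolist())
E
```

```text
t: 8.95
eef_pos: [0.5566, 0.0666, 0.1691]
orientation: [-0.085, 0.996, -0.001, -0.001]
wrist_force: [0.1, -0.4, -0.8]
opening: 0.0177
grasp_force: 50.5
[0.55661373 0.06661877 0.16905895] [ 0.07858962 -0.44049823 -0.79247596]
scene [[380.2, 227.3], [383.5, 211.8]]
top [[252.3, 260.4], [248.3, 256.9]]
```

View pics/above.png

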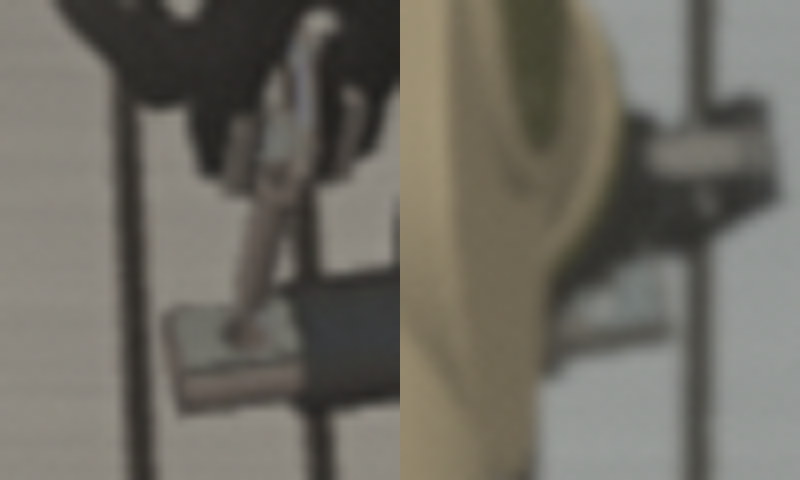

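Scene view: the pin tip, at crop (250,302), hangs just above the hole at crop (240,333), and it is in line when lowered straight down. Top view is blocked by the arm. I'll lower gently and feel.

```bash
python3 -m pendant '[{"dx":0,"dy":0,"dz":-0.004,"wx":0,"wy":0,"wz":0,"gripper":0.1},{"dx":0,"dy":0,"dz":-0.004,"wx":0,"wy":0,"wz":0,"gripper":0.1},{"dx":0,"dy":0,"dz":-0.002,"wx":0,"wy":0,"wz":0,"gripper":0.1},{"dx":0,"dy":0,"dz":0,"wx":0,"wy":0,"wz":0,"gripper":0.1}]' 50
python3 -m pendant '[{"dx":0,"dy":0,"dz":-0.002,"wx":0,"wy":0,"wz":0,"gripper":0.1}]' 50
python3 -m pendant '[{"dx":0,"dy":0,"dz":-0.002,"wx":0,"wy":0,"wz":0,"gripper":0.1}]' 50
python3 -m pendant '[{"dx":0,"dy":0,"dz":-0.001,"wx":0,"wy":0,"wz":0,"gripper":0.1}]' 50
python3 -m pendant '[{"dx":0,"dy":0,"dz":-0.001,"wx":0,"wy":0,"wz":0,"gripper":0.1}]' 50
```

```text
t: 9.38
eef_pos: [0.5571, 0.0671, 0.1597]
orientation: [-0.085, 0.996, -0.0, -0.0]
wrist_force: [0.1, 0.1, -1.2]
opening: 0.0174
grasp_force: 50.6
t: 9.47
eef_pos: [0.5575, 0.0673, 0.1585]
orientation: [-0.085, 0.996, -0.0, 0.0]
wrist_force: [-0.6, 0.3, -0.1]
opening: 0.0175
grasp_force: 50.6
t: 9.55
eef_pos: [0.5575, 0.0674, 0.1563]
orientation: [-0.085, 0.996, 0.0, 0.0]
wrist_force: [0.1, 0.4, -0.3]
opening: 0.0174
grasp_force: 50.6
t: 9.63
eef_pos: [0.5573, 0.0674, 0.155]
orientation: [-0.085, 0.996, -0.0, -0.0]
wrist_force: [0.1, 0.5, -1.2]
opening: 0.0176
grasp_force: 50.6
t: 9.72
eef_pos: [0.5573, 0.0674, 0.1541]
orientation: [-0.085, 0.996, -0.0, -0.0]
wrist_force: [-0.8, 0.3, -1.2]
opening: 0.0177
grasp_force: 50.6
```

```bash
python3 -m pendant '[{"dx":0,"dy":0,"dz":-0.001,"wx":0,"wy":0,"wz":0,"gripper":0.1},{"dx":0,"dy":0,"dz":-0.001,"wx":0,"wy":0,"wz":0,"gripper":0.1}]' 50
python3 -m pendant '[{"dx":0,"dy":0,"dz":-0.001,"wx":0,"wy":0,"wz":0,"gripper":0.1}]' 50
python3 -m pendant '[{"dx":0,"dy":0,"dz":-0.001,"wx":0,"wy":0,"wz":0,"gripper":0.1}]' 50
python3 -m pendant '[{"dx":0,"dy":0,"dz":-0.001,"wx":0,"wy":0,"wz":0,"gripper":0.1}]' 50
```

```text
t: 9.88
eef_pos: [0.5574, 0.0674, 0.1522]
orientation: [-0.085, 0.996, -0.0, 0.0]
wrist_force: [0.3, 0.2, -0.7]
opening: 0.0171
grasp_force: 50.6
t: 9.97
eef_pos: [0.5574, 0.0674, 0.1512]
orientation: [-0.085, 0.996, -0.0, 0.0]
wrist_force: [-0.5, -0.7, -1.1]
opening: 0.0175
grasp_force: 50.6
t: 10.05
eef_pos: [0.5574, 0.0674, 0.1502]
orientation: [-0.085, 0.996, -0.0, -0.0]
wrist_force: [-0.2, -0.2, -1.4]
opening: 0.0174
grasp_force: 50.6
t: 10.13
eef_pos: [0.5574, 0.0674, 0.1492]
orientation: [-0.085, 0.996, -0.0, -0.0]
wrist_force: [-0.5, 0.1, -0.6]
opening: 0.0176
grasp_force: 50.6
```

The tip is 6 mm below the flat with no force, so it is in the hole. I continue down.

```bash
python3 -m pendant '[{"dx":0,"dy":0,"dz":-0.001,"wx":0,"wy":0,"wz":0,"gripper":0.1},{"dx":0,"dy":0,"dz":-0.001,"wx":0,"wy":0,"wz":0,"gripper":0.1}]' 50
python3 -m pendant '[{"dx":0,"dy":0,"dz":-0.001,"wx":0,"wy":0,"wz":0,"gripper":0.1},{"dx":0,"dy":0,"dz":-0.001,"wx":0,"wy":0,"wz":0,"gripper":0.1}]' 50
python3 -m pendant '[{"dx":0,"dy":0,"dz":-0.001,"wx":0,"wy":0,"wz":0,"gripper":0.1},{"dx":0,"dy":0,"dz":-0.001,"wx":0,"wy":0,"wz":0,"gripper":0.1}]' 50
```

```text
t: 10.3
eef_pos: [0.5574, 0.0674, 0.1472]
orientation: [-0.085, 0.996, -0.0, -0.0]
wrist_force: [0.7, -0.1, -1.0]
opening: 0.0174
grasp_force: 50.6
t: 10.47
eef_pos: [0.5574, 0.0674, 0.1452]
orientation: [-0.085, 0.996, -0.0, -0.0]
wrist_force: [0.1, 0.1, -1.4]
opening: 0.0174
grasp_force: 50.6
t: 10.63
eef_pos: [0.5574, 0.0674, 0.1432]
orientation: [-0.085, 0.996, -0.0, -0.0]
wrist_force: [0.3, 0.1, -1.4]
opening: 0.0172
grasp_force: 50.6
```

```bash
python3 -m pendant '[{"dx":0,"dy":0,"dz":-0.003,"wx":0,"wy":0,"wz":0,"gripper":0.1},{"dx":0,"dy":0,"dz":-0.003,"wx":0,"wy":0,"wz":0,"gripper":0.1},{"dx":0,"dy":0,"dz":-0.003,"wx":0,"wy":0,"wz":0,"gripper":0.1}]' 50
python3 -m pendant '[{"dx":0,"dy":0,"dz":-0.003,"wx":0,"wy":0,"wz":0,"gripper":0.1},{"dx":0,"dy":0,"dz":-0.002,"wx":0,"wy":0,"wz":0,"gripper":0.1},{"dx":0,"dy":0,"dz":-0.002,"wx":0,"wy":0,"wz":0,"gripper":0.1}]' 50
python3 -m pendant '[{"dx":0,"dy":0,"dz":-0.002,"wx":0,"wy":0,"wz":0,"gripper":0.1},{"dx":0,"dy":0,"dz":-0.002,"wx":0,"wy":0,"wz":0,"gripper":0.1}]' 50
```

```text
t: 10.88
eef_pos: [0.5573, 0.0674, 0.1339]
orientation: [-0.085, 0.996, -0.0, -0.0]
wrist_force: [0.0, 0.1, -1.0]
opening: 0.0177
grasp_force: 50.6
t: 11.13
eef_pos: [0.5573, 0.0674, 0.1269]
orientation: [-0.085, 0.996, -0.0, -0.0]
wrist_force: [-0.2, 0.4, -1.1]
opening: 0.0173
grasp_force: 50.6
t: 11.3
eef_pos: [0.5574, 0.0674, 0.1231]
orientation: [-0.085, 0.996, -0.0, -0.0]
wrist_force: [-0.2, 0.1, -1.0]
opening: 0.0178
grasp_force: 50.6
```

```bash
python3 -m pendant '[{"dx":0,"dy":0,"dz":-0.003,"wx":0,"wy":0,"wz":0,"gripper":0.1},{"dx":0,"dy":0,"dz":-0.003,"wx":0,"wy":0,"wz":0,"gripper":0.1},{"dx":0,"dy":0,"dz":-0.003,"wx":0,"wy":0,"wz":0,"gripper":0.1},{"dx":0,"dy":0,"dz":-0.003,"wx":0,"wy":0,"wz":0,"gripper":0.1}]' 50
python3 -m pendant '[{"dx":0,"dy":0,"dz":-0.003,"wx":0,"wy":0,"wz":0,"gripper":0.1},{"dx":0,"dy":0,"dz":-0.003,"wx":0,"wy":0,"wz":0,"gripper":0.1},{"dx":0,"dy":0,"dz":-0.002,"wx":0,"wy":0,"wz":0,"gripper":0.1},{"dx":0,"dy":0,"dz":0,"wx":0,"wy":0,"wz":0,"gripper":0.1}]' 50
python3 -m pendant '[{"dx":0,"dy":0,"dz":-0.001,"wx":0,"wy":0,"wz":0,"gripper":0.1},{"dx":0,"dy":0,"dz":-0.001,"wx":0,"wy":0,"wz":0,"gripper":0.1}]' 50
```

```text
t: 11.63
eef_pos: [0.5573, 0.0674, 0.1109]
orientation: [-0.085, 0.996, -0.0, -0.0]
wrist_force: [-0.5, -0.7, -1.5]
opening: 0.0177
grasp_force: 50.6
t: 11.97
eef_pos: [0.5571, 0.0674, 0.1027]
orientation: [-0.085, 0.996, -0.0, -0.0]
wrist_force: [0.1, 0.3, -0.1]
opening: 0.0172
grasp_force: 50.6
t: 12.13
eef_pos: [0.5575, 0.0674, 0.1014]
orientation: [-0.085, 0.996, -0.0, 0.0]
wrist_force: [-0.2, 0.3, -0.8]
opening: 0.0177
grasp_force: 50.6
```

```bash
python3 -m pendant '[{"dx":0,"dy":0,"dz":-0.001,"wx":0,"wy":0,"wz":0,"gripper":0.1}]' 50
python3 -m pendant '[{"dx":0,"dy":0,"dz":-0.0008,"wx":0,"wy":0,"wz":0,"gripper":0.1}]' 50
python3 -m pendant '[{"dx":0,"dy":0,"dz":-0.0008,"wx":0,"wy":0,"wz":0,"gripper":0.1}]' 50
```

```text
t: 12.22
eef_pos: [0.5575, 0.0674, 0.1003]
orientation: [-0.085, 0.996, -0.0, 0.0]
wrist_force: [-1.0, -0.2, -0.2]
opening: 0.0176
grasp_force: 50.6
t: 12.3
eef_pos: [0.5574, 0.0674, 0.0995]
orientation: [-0.085, 0.996, -0.0, 0.0]
wrist_force: [0.5, -0.2, -0.3]
opening: 0.0173
grasp_force: 50.6
t: 12.38
eef_pos: [0.5575, 0.0674, 0.0993]
orientation: [-0.085, 0.996, 0.0, 0.0]
wrist_force: [-5.5, 0.1, 12.6]
opening: 0.0174
grasp_force: 52.1
```

The pin is seated: contact at z .0993 against .0994 expected, with 12.6 N. I release it, rise with the ring between the open fingers and pinch the bow.

```bash
python3 -m pendant '[{"dx":0,"dy":0,"dz":0.0008,"wx":0,"wy":0,"wz":0,"gripper":0.5},{"dx":0,"dy":0,"dz":0,"wx":0,"wy":0,"wz":0,"gripper":0.5},{"dx":0,"dy":0,"dz":0,"wx":0,"wy":0,"wz":0,"gripper":0.5}]' 20
python3 -m pendant '[{"dx":0,"dy":-0.001,"dz":0.01,"wx":0,"wy":0,"wz":0,"gripper":0.4},{"dx":0,"dy":-0.001,"dz":0.015,"wx":0,"wy":0,"wz":0,"gripper":0.4},{"dx":0,"dy":0,"dz":0.012,"wx":0,"wy":0,"wz":0,"gripper":0.4},{"dx":0,"dy":0,"dz":0.003,"wx":0,"wy":0,"wz":0,"gripper":0.3},{"dx":0,"dy":0,"dz":0,"wx":0,"wy":0,"wz":0,"gripper":0.2},{"dx":0,"dy":0,"dz":0,"wx":0,"wy":0,"wz":0,"gripper":0.15}]' 20
python3 - <<'E'
from h import *
pa,da,ma=cap('scene')
cv2.imwrite('pics/pinch.png',cv2.resize(pa[180:255,340:440],(800,600),interpolation=cv2.INTER_CUBIC)[...,::-1])
E
```

```text
t: 12.63
eef_pos: [0.5575, 0.0674, 0.0996]
orientation: [-0.085, 0.996, -0.0, 0.0]
wrist_force: [0.1, 0.3, 0.5]
opening: 0.043
grasp_force: 0.0
t: 13.13
eef_pos: [0.5574, 0.0655, 0.1395]
orientation: [-0.085, 0.996, 0.0, 0.0]
wrist_force: [-0.6, 0.1, -0.7]
opening: 0.0129
grasp_force: 0.0
```

View pics/pinch.png

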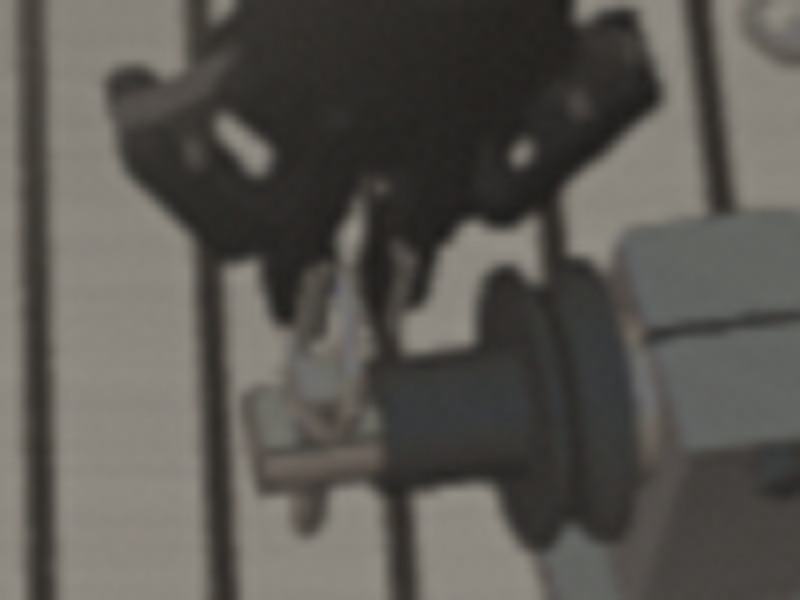

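The pin is through the arbor with its tip at crop (308,515) and its head on the flat. The ring stands between the fingers, from (350,400) to (370,190). Now I pinch the bow.

```bash
python3 -m pendant '[{"dx":0,"dy":0,"dz":0,"wx":0,"wy":0,"wz":0,"gripper":0.08},{"dx":0,"dy":0,"dz":0,"wx":0,"wy":0,"wz":0,"gripper":0.04},{"dx":0,"dy":0,"dz":0,"wx":0,"wy":0,"wz":0,"gripper":0.03},{"dx":0,"dy":0,"dz":0,"wx":0,"wy":0,"wz":0,"gripper":0.03}]' 20
python3 - <<'E'
import numpy as np
ex=np.array([.1702,-.9854]);r=.0505;p0=None
for th in np.arange(0,2.01,.1):
    f=th-.08;s=.006+r*np.sin(f);z=.101+r*np.cos(f)
    if p0 is not None: d=s-p0[0];print(round(th,2),np.round(1000*np.r_[d*ex,z-p0[1]],1))
    p0=(s,z)
E
```

```text
t: 13.52
eef_pos: [0.5571, 0.0654, 0.139]
orientation: [-0.085, 0.996, -0.0, -0.0]
wrist_force: [-0.4, -0.7, -2.2]
opening: 0.004
grasp_force: 19.4
0.1 [ 0.9 -5.   0.2]
0.2 [ 0.9 -5.  -0.4]
0.3 [ 0.8 -4.9 -0.9]
0.4 [ 0.8 -4.8 -1.3]
0.5 [ 0.8 -4.6 -1.8]
0.6 [ 0.8 -4.4 -2.3]
0.7 [ 0.7 -4.2 -2.7]
0.8 [ 0.7 -3.9 -3.1]
0.9 [ 0.6 -3.6 -3.5]
1.0 [ 0.6 -3.2 -3.9]
1.1 [ 0.5 -2.8 -4.2]
1.2 [ 0.4 -2.4 -4.4]
1.3 [ 0.3 -1.9 -4.6]
1.4 [ 0.3 -1.5 -4.8]
1.5 [ 0.2 -1.  -4.9]
1.6 [ 0.1 -0.5 -5. ]
1.7 [ 0. -0. -5.]
1.8 [-0.1  0.5 -5. ]
1.9 [-0.2  1.  -4.9]
2.0 [-0.3  1.5 -4.8]
```

The bow is pinched (opening 4 mm, in line with the −1.4 mm offset seen on the head). I follow the arc in stages.

```bash
python3 -m pendant '[{"dx":0.0009,"dy":-0.005,"dz":-0.0005,"wx":0,"wy":0,"wz":0,"gripper":0.03},{"dx":0.0009,"dy":-0.005,"dz":-0.0006,"wx":0,"wy":0,"wz":0,"gripper":0.03},{"dx":0.0008,"dy":-0.0049,"dz":-0.0009,"wx":0,"wy":0,"wz":0,"gripper":0.03},{"dx":0.0008,"dy":-0.0048,"dz":-0.0013,"wx":0,"wy":0,"wz":0,"gripper":0.03}]' 20
python3 -m pendant '[{"dx":0.0008,"dy":-0.0046,"dz":-0.0018,"wx":0,"wy":0,"wz":0,"gripper":0.03},{"dx":0.0008,"dy":-0.0044,"dz":-0.0023,"wx":0,"wy":0,"wz":0,"gripper":0.03},{"dx":0.0007,"dy":-0.0042,"dz":-0.0027,"wx":0,"wy":0,"wz":0,"gripper":0.03},{"dx":0.0007,"dy":-0.0039,"dz":-0.0031,"wx":0,"wy":0,"wz":0,"gripper":0.03}]' 20
python3 -m pendant '[{"dx":0.0006,"dy":-0.0036,"dz":-0.0035,"wx":0,"wy":0,"wz":0,"gripper":0.03},{"dx":0.0006,"dy":-0.0032,"dz":-0.0039,"wx":0,"wy":0,"wz":0,"gripper":0.03},{"dx":0.0005,"dy":-0.0028,"dz":-0.0042,"wx":0,"wy":0,"wz":0,"gripper":0.03},{"dx":0.0004,"dy":-0.0024,"dz":-0.0044,"wx":0,"wy":0,"wz":0,"gripper":0.03}]' 20
```

```text
t: 13.85
eef_pos: [0.5613, 0.0457, 0.1368]
orientation: [-0.085, 0.996, 0.0, 0.001]
wrist_force: [-0.3, 2.6, 4.9]
opening: 0.0041
grasp_force: 22.5
t: 14.18
eef_pos: [0.5644, 0.028, 0.1268]
orientation: [-0.085, 0.996, 0.0, 0.001]
wrist_force: [-1.0, 1.8, 6.6]
opening: 0.0041
grasp_force: 33.0
t: 14.52
eef_pos: [0.5667, 0.0154, 0.1108]
orientation: [-0.085, 0.996, -0.0, 0.001]
wrist_force: [1.5, 0.4, 4.9]
opening: 0.0041
grasp_force: 42.2
```

```bash
python3 -m pendant '[{"dx":0.0003,"dy":-0.0019,"dz":-0.0046,"wx":0,"wy":0,"wz":0,"gripper":0.03},{"dx":0.0003,"dy":-0.0015,"dz":-0.0048,"wx":0,"wy":0,"wz":0,"gripper":0.03},{"dx":0.0002,"dy":-0.001,"dz":-0.0049,"wx":0,"wy":0,"wz":0,"gripper":0.03},{"dx":0.0001,"dy":-0.0005,"dz":-0.005,"wx":0,"wy":0,"wz":0,"gripper":0.03}]' 20
python3 -m pendant '[{"dx":0,"dy":0,"dz":-0.005,"wx":0,"wy":0,"wz":0,"gripper":0.03},{"dx":-0.0001,"dy":0.0005,"dz":-0.005,"wx":0,"wy":0,"wz":0,"gripper":0.03},{"dx":-0.0002,"dy":0.001,"dz":-0.0049,"wx":0,"wy":0,"wz":0,"gripper":0.03},{"dx":-0.0003,"dy":0.0015,"dz":-0.0048,"wx":0,"wy":0,"wz":0,"gripper":0.03}]' 20
```

```text
t: 14.85
eef_pos: [0.5673, 0.01, 0.0909]
orientation: [-0.084, 0.996, -0.001, 0.001]
wrist_force: [0.4, -2.8, 2.5]
opening: 0.0038
grasp_force: 44.5
t: 15.18
eef_pos: [0.5657, 0.0153, 0.0703]
orientation: [-0.085, 0.996, 0.0, -0.001]
wrist_force: [0.3, 0.2, 1.9]
opening: 0.0041
grasp_force: 41.1
```

The ring is past centre (about 2.0 rad). I open a little and lift straight up to let it snap.

```bash
python3 -m pendant '[{"dx":0,"dy":0,"dz":0,"wx":0,"wy":0,"wz":0,"gripper":0.25},{"dx":0,"dy":0,"dz":0,"wx":0,"wy":0,"wz":0,"gripper":0.25},{"dx":0.001,"dy":-0.004,"dz":0.01,"wx":0,"wy":0,"wz":0,"gripper":0.25},{"dx":0.001,"dy":-0.004,"dz":0.02,"wx":0,"wy":0,"wz":0,"gripper":0.25},{"dx":0.001,"dy":-0.01,"dz":0.03,"wx":0,"wy":0,"wz":0,"gripper":0.25},{"dx":0,"dy":-0.02,"dz":0.03,"wx":0,"wy":0,"wz":0,"gripper":0.25},{"dx":0,"dy":-0.03,"dz":0.02,"wx":0,"wy":0,"wz":0,"gripper":0.25},{"dx":0,"dy":-0.035,"dz":0,"wx":0,"wy":0,"wz":0,"gripper":0.25},{"dx":0,"dy":-0.035,"dz":0,"wx":0,"wy":0,"wz":0,"gripper":0.25},{"dx":0,"dy":-0.035,"dz":0,"wx":0,"wy":0,"wz":0,"gripper":0.25}]' 20
python3 - <<'E'
from h import *
pa,da,ma=cap('scene');pb,db,mb=cap('top')
def c(p,u,v,w,h,W,H): return cv2.resize(p[v:v+h,u:u+w],(W,H),interpolation=cv2.INTER_CUBIC)
cv2.imwrite('pics/done.png',np.hstack([c(pa,350,205,60,72,400,480),c(pb,225,225,60,72,400,480)])[...,::-1])
q=np.radians(-80.2); ex=np.array([np.cos(q),np.sin(q)]);ey=np.array([-ex[1],ex[0]])
for n,d,m,hr in (('scene',da,ma,(340,190,475,285)),('top',db,mb,(165,225,290,320))):
    W=cloud(d,m);u0,v0,u1,v1=hr;A=W[v0:v1,u0:u1].reshape(-1,3);s=(A[:,:2]-[.548,.12])@ex*1000;w=A[:,2]
    k=(w>.106)&(s>-25)&(s<20);print(n,'rim',np.percentile(s[k],[1,99]).round(1))
    k=(w>.1)&(s>42)&(s<90);print('head top',np.percentile(w[k],[50,90]).round(4) if k.any() else None,k.sum())
E
```

```text
t: 16.02
eef_pos: [0.5694, -0.1601, 0.1832]
orientation: [-0.086, 0.996, -0.0, 0.001]
wrist_force: [0.9, -0.5, -0.6]
opening: 0.0213
grasp_force: 0.0
scene rim [-21.3   1.1]
head top [0.1106 0.1144] 101
top rim [-19.2   2.7]
head top [0.1115 0.1146] 91
```

View pics/done.png

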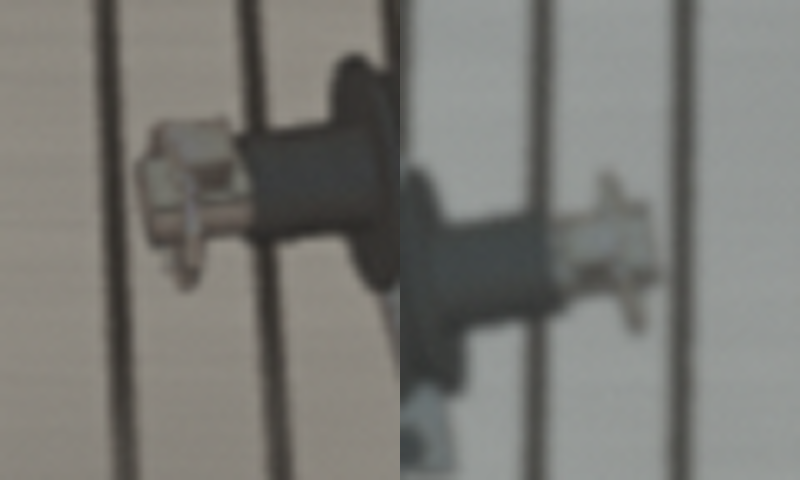

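The ring hangs shut along the shank (scene crop (190,180) to (185,290)) with the arbor's end through it. The head top is at about 113 mm, so it sits on the flat, and the pulley rim is home.

```bash
python3 -c "
from workcell import ctrl
print(ctrl.hand_in())"
```

```text
the job is handed in; nothing more can be done
None
```

The job is done and handed in at about 16 s: the pulley is home, the linch pin is through the cross hole with its head on the flat, and its ring has snapped shut around the arbor's end. The highest force seen was about 14 N.

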